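# Free the trimmed soil scoop and show its mouth to the inspection camera

### The job

The soil scoop's front edge has just been trimmed in the bench clamp and must be inspected. Turn the clamp knob clockwise (seen from above) about a quarter turn to its stop so that the jaw slides back, then take the scoop out by its handle and hold it up to the inspection camera: the middle of its mouth straight in front of the lens at the lens's height, 12 cm from the lens, the scoop level with its open side up and its mouth pointing straight at the lens. Finish while holding it still there, do not touch the camera, leave the knob turned, and leave the other things on the bench undisturbed.

Things in the scene. Friction and masses are not known exactly. Their poses are not given: they have to be found in the camera images.
- clamp: Bench clamp fixed on the table: steel base plate 14 mm thick (x -52 to 52, y -45 to 170 mm), wooden bed (top 34 mm up), fixed jaw (x -33 to 33, y -43 to -31, 58 mm high), sliding jaw, grey block with a knob. Origin on the table under the bed's middle; x level, the way the clamped scoop's mouth points, roughly away from the robot; y from the bed to the knob; z up.
- knob (a joint): Clamp knob, turns about its upright axis: 0 = clamped (as found), grows as it is turned clockwise from above, to a stop at 1.6 rad. It draws the jaw back by 10 mm per rad; from 1.1 rad the scoop can be lifted straight up. It stays where it is left; turning takes about 0.12 N m.
- knob_grip (a point): Point to grip the black clamp knob: on its axis, 125 mm along y from the clamp's origin, 75 mm above the table, 7 mm below the top of its bar. Bar 42 mm long, 14 mm thick, 32 mm high, on a disc 44 mm across whose top is 23 mm below this point. The bar lies along this point's x axis, which turns with the knob and at joint value 0 is the clamp's x axis.
- scoop_handle (a point): Blue plastic soil scoop, 184 mm long, 59 wide, 36 high, 35 to 65 g. This point is the middle of its handle, where to grip it (26 mm wide, 27 mm high), 122 mm behind the front edge; the handle goes on 62 mm behind. Axes: y from handle to mouth, z up out of the open side, x across. In the clamp it lies level, the handle standing out freely past the base, this point 49 mm above the table.
- scoop_mouth (a point): Middle of the scoop's mouth (the opening at its front edge, half-way up its height): 122 mm along the scoop's y axis and 2.5 mm along its z axis from point scoop_handle. Same axes as the scoop.
- lens (a point): Centre of the front of the inspection camera's lens (black barrel 34 mm across, on a grey head 46 mm wide, 42 high), 0.17 to 0.25 m above the table. It looks level along its own -x axis, roughly towards the robot; z up. The scoop's mouth belongs at (-120, 0, 0) mm in these axes, with the scoop's y along this x.
- camera: Stand of the inspection camera, with its head: a round steel foot 100 mm across fixed on the table and an upright post 14 mm thick, 0.31 m high, 70 mm behind the lens front. Origin on the table straight below the lens front; the lens looks along its -x axis.
- pot: Bystander: small black nursery pot, 68 mm wide, 58 mm high, origin under its middle.
- jar: Bystander: squat glass jar with a lid, 52 mm across, 69 mm high, origin under its middle.
- tape: Bystander: roll of tape lying flat, 104 mm across, 25 mm high, origin under its middle.
- pruners: Bystander: secateurs lying flat, 54 x 183 x 15 mm, origin under their middle.
- jaw_lip (a point): Middle of the top of the sliding aluminium jaw, 78 mm above the table (jaw x -33 to 33 mm, clamped y 31 to 43 mm in the clamp's axes). Its lip reaches about 5 mm in over the side of the scoop's blade, holding the scoop down until the knob has drawn the jaw back along the clamp's +y; it must not be forced. Same axes as the clamp.
Mind the look-alikes: they are no part of the job. What is shaped like the part that bears scoop_handle but brown or red is not meant.

How it is judged:
On the way, in this order (a step that is already met when the one before it is completed fails the run):
1. the knob is turned at least 1.1 rad clockwise while the scoop still lies in the clamp (value of joint knob above 1.1 rad and distance of scoop_handle from where it was at the start of the episode below 0.03 m), for 0.1 s.
2. the scoop is lifted clear of the clamp in the gripper (height (world z) of scoop_handle above 0.11 m and contact force between the fingers and scoop above 0.5 N and contact force between scoop and clamp below 0.1 N), for 0.1 s.
At the end, for the whole second after the job is handed in: Scoop held still in the gripper alone, mouth middle 95-145 mm before the lens and within 20 mm of its axis sideways and in height, mouth towards the lens within 0.2 rad, open side up within 0.2 rad; knob still at 1.1 rad or more (value of joint knob above 1.1 rad and contact force between the fingers and scoop above 0.5 N and contact force between scoop and clamp below 0.1 N and contact force between scoop and camera below 0.1 N and height (world z) of scoop_mouth above 0.14 m and x of scoop_mouth in the frame of lens between -0.145 and -0.095 m and y of scoop_mouth in the frame of lens between -0.02 and 0.02 m and z of scoop_mouth in the frame of lens between -0.02 and 0.02 m and x of scoop_handle in the frame of lens below -0.2 m and angle between the y axis of scoop_mouth and the x axis of lens, either way round below 0.2 rad and angle between scoop_mouth's own z axis and vertical below 0.2 rad and linear speed of scoop below 0.02 m/s); the arm keeps its last pose, push and grip.
It fails at once if the inspection camera is touched (over 2 N) (contact force between camera and anything else above 2 N).
It fails at once if a bystander is moved more than 3 cm (distance of any of pot, jar, tape, pruners from where it was at the start of the episode above 0.03 m).
It also fails if it takes over 56 s, if anything falls off the work surface, if the arm or the gripper's body presses on something with over 40 N, if the wrist force passes 120 N, or if a joint passes its speed limit or range.

### The arm

A 7-joint arm with a two-finger parallel gripper is mounted at the origin on the work surface; the furniture and walls round the work are solid. World frame = base frame: x ahead of the robot, y to its left, z up, the work surface at z = 0. Lengths are in m, angles in rad, forces in N, time in s.
With the tool pointing down it reaches from about 0.4 to 0.85 m from the base axis. Payload 10.4 kg.
Tool frame: the origin (TCP) lies at the very end of the fingers, on their centre line; the grasp point (between the pads) lies 19 mm behind it; z points along the fingers, y is the direction in which the jaws open and shut (so a half turn about z gives the same grasp; the last joint's range is limited). The gripper opens to 87 mm and grips with 3 to 60 N. Pads are 19 mm wide; open, the fingers measure 117 mm over their backs; the gripper's body (75 mm by 190 mm) begins 51 mm behind the grasp point.
Start: joints at [1.308, 0.332, -0.065, 1.46, 0.022, 1.35, -0.088], TCP at [0.148, -0.607, 0.223] pointing down, gripper open.
Joint ranges: [-2.6, 2.6], [-0.5, 2.12], [-1.47, 1.34], [0.16, 2.42], [-1.27, 4.41], [0.06, 2.06], [-2.6, 2.6]. Speed limits (rad/s): [2.22, 2.22, 2.79, 2.79, 3.14, 3.14, 3.14].

### API

Orientations are given as a unit quaternion [x, y, z, w].
In Python, from plant import manip gives the robot as it stands.
- The arm moves only by the tool send_rows, never from a script. Its arguments are lists of equal length, an entry for each row: "delta_rot": the turn, a rotation vector about the tool's x, y, z in degrees, a list of three; "delta_pos": the shift along the tool's x, y, z in m, a list of three; "gripper": the closure in counts, from 0 (fully open) to 255 (shut). In form: {"delta_rot": [[wx, wy, wz], ...], "delta_pos": [[dx, dy, dz], ...], "gripper": [gripper, ...]}. A call has 1 to 10 rows; each row is the pose to reach, as a shift and turn from the pose commanded when the call began, along the tool's axes at that moment; what a row does not reach only later rows make up. A row lasts 1/12 s, in which the tool goes at most 41.7 mm and 7.16 degrees, less where a joint would pass 70% of its speed; a pose out of reach is approached as far as the arm can. A call with a gripper value outside its range is refused whole. The fingers move at their own pace and stop on an object; "grip_force" is the grip in N (left out, the last holds). Time passes only in rows, so rows that repeat a pose let the fingers close. It gives the time, the measured TCP pose, the force and the opening at its end, in the units of the state.
- manip.get_state(): the state, without advancing time (a new reading comes with each control period).
- manip.grab_frame(name): name is "scene" or "top"; returns the picture (480x640x3 uint8, blue, green, red); there is no depth.
- manip.camera_model(name): a dict with "fx", "fy", "cx", "cy" (pixels), "rvec" (rotation vector, rad) and "tvec" (3), from world to camera coordinates, as OpenCV has them. Camera axes: x right, y down, z forward; pixel columns grow to the right and rows downward; lengths in m; the calibration is good to about 2 mm. A picture is of the moment at which its call begins. camera_model takes no time and is no camera call.
- manip.hand_in(): hands the job in, once; it reports no verdict.
Trained networks look in the newest picture that a camera, given by its name, has taken for a name from the list of things; names that differ only in an ending like _2 or _b are one class to them, and where a whole thing is asked for, a point or a joint stands for the part that bears it (a point fixed in the world has none). Each returns a list of dicts, best first, with "confidence" (0 to 1); they miss things now and then, are a little off and sometimes report something else, mostly with a low value. They report only what shows in the picture. A call takes as long as a camera call. They do not tell look-alikes from the thing itself.
- manip.regions_of(camera, name): "region" (480x640 bool, what is visible of it) and "pixel" ([column, row] in pixels, amid what is visible of it).
- manip.tip_of(camera, name): "pixel" ([column, row] in pixels: a listed point, or the origin of a listed thing).
The state is a dict: "time_s": time; "qpos": joint angles; "qvel": joint speeds; "joint_efforts": joint torques, N m; "ee_pos": TCP position; "eef_rot": TCP orientation; "wrist_force": force on the tool from outside, world axes, zero at the start; "moment": the same for the moment, N m; "grip_width": finger opening in m.
Only numpy, scipy, OpenCV 4.12 (cv2) and the standard library are available. Lean on these libraries where they do the work, as an engineer would, in place of code of your own. Each camera call takes 0.05 s, during which the arm holds its last target.

## Working session

There is one attempt and no reset: what is moved stays moved. The work goes in short steps, Python scripts to look and compute and a tool call to move; the robot and the scene stay as the last step left them, time stands still between calls to the robot, and variables do not carry over. Pictures are saved under pics/ and viewed, and the job is handed in when it is done.

Besides the shell and the picture viewer there is one more tool, called after "Emit:" by a JSON object that holds its "fn" and its "kwargs". send_rows: Moves the arm, as the interface text tells. Its arguments: {"type":"object","properties":{"delta_rot":{"type":"array"},"delta_pos":{"type":"array"},"gripper":{"type":"array"},"grip_force":{"type":"number"}},"required":["delta_rot","delta_pos","gripper"]}

```bash
mkdir -p pics; ls; python3 - <<'E'
from plant import manip
import cv2
for n in("scene","top"):
    cv2.imwrite(f"pics/{n}0.png",manip.grab_frame(n)); print(manip.camera_model(n))
    for t in ["clamp","knob","knob_grip","scoop_handle","scoop_mouth","lens","camera","pot","jar","tape","pruners","jaw_lip"]:
        r=[( [round(float(x)) for x in d["pixel"]],round(d["confidence"],2)) for d in manip.tip_of(n,t)]
        print(n,t,r)
print(manip.get_state())
E
```

```text
pics
{'fx': 600.5044532118341, 'fy': 600.5044532118341, 'cx': 319.5030466596468, 'cy': 240.74734434606117, 'rvec': array([ 1.21084024, -2.31269538,  0.99827021]), 'tvec': array([0.32131871, 0.41350577, 1.33812919])}
scene clamp [([268, 302], 0.86)]Traceback (most recent call last):
  File "<stdin>", line 6, in <module>
ValueError: it knows: camera, clamp, jar, jaw_lip, knob_grip, lens, pot, pruners, scoop_handle, scoop_mouth, tape
```

```bash
python3 - <<'E'
from plant import manip
import cv2
for n in("scene","top"):
    cv2.imwrite(f"pics/{n}0.png",manip.grab_frame(n)); print(manip.camera_model(n))
    for t in ["clamp","knob_grip","scoop_handle","scoop_mouth","lens","camera","pot","jar","tape","pruners","jaw_lip"]:
        r=[( [round(float(x),1) for x in d["pixel"]],round(d["confidence"],2)) for d in manip.tip_of(n,t)]
        print(n,t,r)
print(manip.get_state())
E
```

```text
{'fx': 600.5044532118341, 'fy': 600.5044532118341, 'cx': 319.5030466596468, 'cy': 240.74734434606117, 'rvec': array([ 1.21084024, -2.31269538,  0.99827021]), 'tvec': array([0.32131871, 0.41350577, 1.33812919])}
scene clamp [([266.8, 305.0], 0.69)]
scene knob_grip [([228.0, 310.1], 0.84)]
scene scoop_handle [([289.7, 311.2], 0.64), ([354.4, 267.5], 0.58), ([259.6, 280.0], 0.31)]
scene scoop_mouth [([316.6, 388.6], 0.96), ([318.9, 283.7], 0.8), ([259.9, 278.2], 0.67)]
scene lens [([322.3, 159.6], 0.86)]
scene camera [([258.0, 289.1], 0.64), ([322.2, 225.7], 0.62)]
scene pot [([216.2, 266.3], 0.85)]
scene jar [([291.1, 309.4], 0.68), ([269.0, 237.4], 0.63)]
scene tape [([431.5, 243.4], 0.75)]
scene pruners []
scene jaw_lip [([258.6, 288.0], 0.59)]
{'fx': 472.22852675328744, 'fy': 472.22852675328744, 'cx': 318.3237601841568, 'cy': 248.27135960098366, 'rvec': array([ 2.18551818, -2.17277077,  0.08106093]), 'tvec': array([-0.02069032,  0.54687934,  1.2471168 ])}
top clamp [([250.6, 248.2], 0.82)]
top knob_grip [([196.0, 255.1], 0.53)]
top scoop_handle [([193.9, 323.6], 0.95), ([342.3, 259.
[... 461 characters left out ...]
67)]
{'time_s': 1.3, 'qpos': array([ 1.30840326,  0.33219277, -0.064701  ,  1.46009237,  0.02161169,
        1.3498798 , -0.0885157 ]), 'qvel': array([ 0.00095909,  0.00070497, -0.00088822,  0.00148574, -0.00041127,
       -0.00030243, -0.00132323]), 'joint_efforts': array([ 7.51696443e-04, -6.23042822e+01,  2.50186730e-02, -3.90115929e+01,
       -6.10577432e-02,  3.16044234e-02,  5.49528295e-05]), 'ee_pos': array([ 0.14846168, -0.60714511,  0.2225837 ]), 'eef_rot': array([9.92821559e-01, 1.19604965e-01, 1.26840378e-05, 6.00933459e-05]), 'wrist_force': array([ 0.04507176, -0.02579866, -0.60289637]), 'moment': array([-0.04940948,  0.00789191,  0.00158436]), 'grip_width': 0.08730965642729482}
```

View pics/scene0.png

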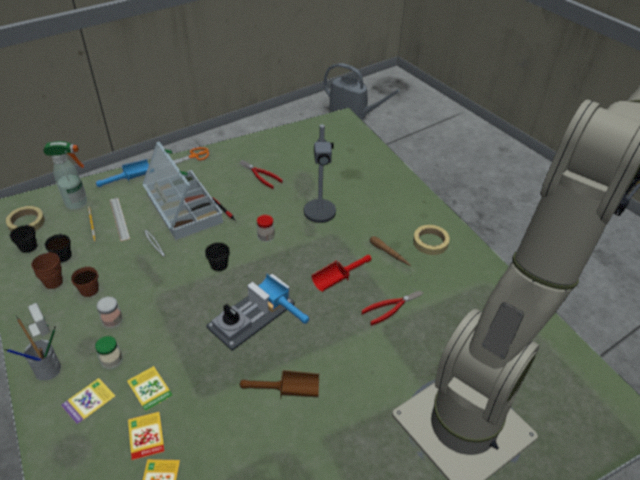

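View pics/top0.png

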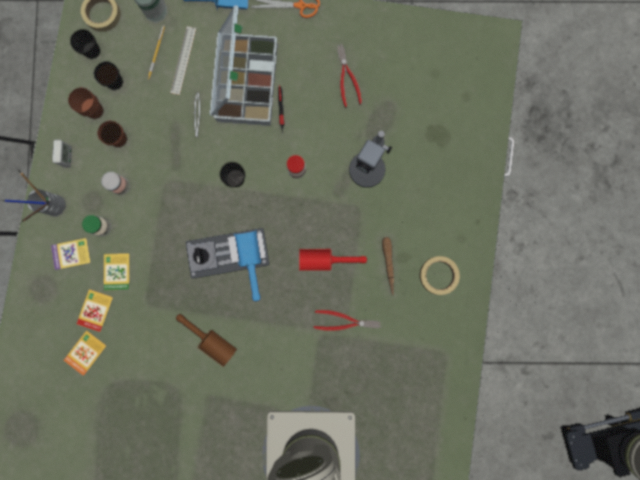

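The scene picture shows the clamp with the blue scoop at about (265,305), the knob at (230,313) and the camera stand at (320,200). The top view shows the scoop handle at about (255,280), the knob at (200,256) and the camera head at (372,153). I'll enlarge both.

```bash
python3 - <<'E'
import cv2
a=cv2.imread("pics/top0.png");b=cv2.imread("pics/scene0.png")
def c(i,x,y,w,h,n): cv2.imwrite(n,cv2.resize(i[y:y+h,x:x+w],None,fx=6,fy=6,interpolation=cv2.INTER_CUBIC))
c(a,170,215,130,100,"pics/topclamp.png")
c(a,330,120,80,80,"pics/topcam.png")
c(b,195,260,130,100,"pics/scclamp.png")
c(b,280,115,80,100,"pics/sccam.png")
E
```

```text
(no output)
```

View pics/topclamp.png

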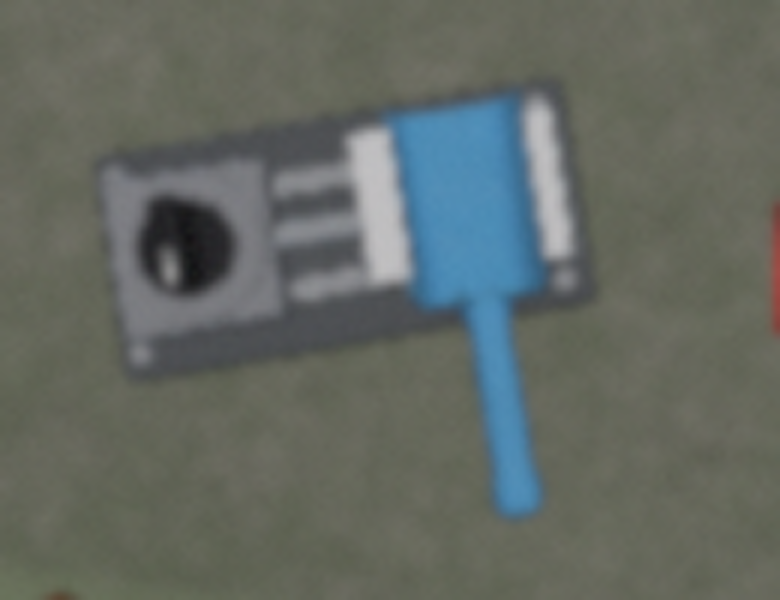

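View pics/topcam.png

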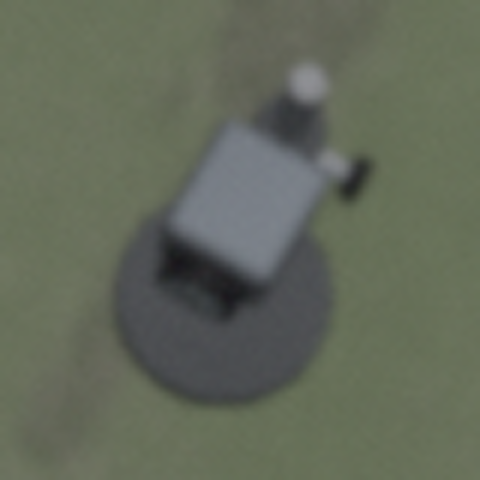

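View pics/scclamp.png

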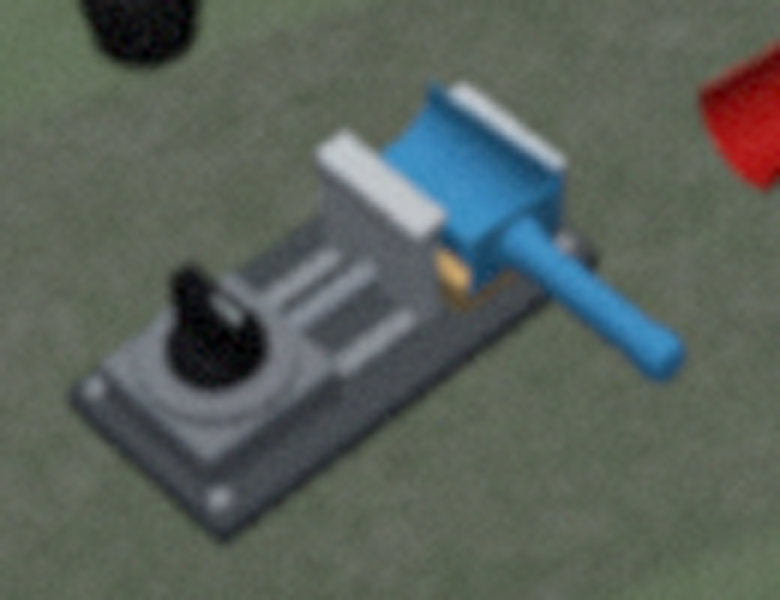

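View pics/sccam.png

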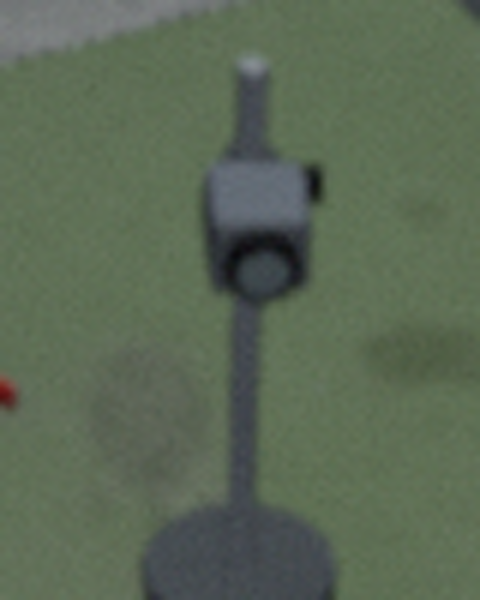

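```bash
cat > h.py <<'E'
import numpy as np,cv2
from scipy.optimize import least_squares
CM={'scene':dict(f=600.5044532118341,cx=319.5030466596468,cy=240.74734434606117,r=[1.21084024,-2.31269538,0.99827021],t=[0.32131871,0.41350577,1.33812919]),
'top':dict(f=472.22852675328744,cx=318.3237601841568,cy=248.27135960098366,r=[2.18551818,-2.17277077,0.08106093],t=[-0.02069032,0.54687934,1.2471168])}
def proj(n,P):
    c=CM[n];K=np.array([[c['f'],0,c['cx']],[0,c['f'],c['cy']],[0,0,1]])
    return cv2.projectPoints(np.array(P,float).reshape(-1,3),np.array(c['r']),np.array(c['t']),K,None)[0].reshape(-1,2)
def back(n,px,z):
    c=CM[n];R=cv2.Rodrigues(np.array(c['r']))[0];C=-R.T@np.array(c['t'])
    d=R.T@np.array([(px[0]-c['cx'])/c['f'],(px[1]-c['cy'])/c['f'],1]);return C+d*(z-C[2])/d[2]
def tri(a,b):
    A=[]
    return least_squares(lambda P:np.r_[proj('scene',P)[0]-a,proj('top',P)[0]-b],[.5,0,.1])
def yawT(x,y,th,P):
    P=np.array(P,float);c,s=np.cos(th),np.sin(th)
    return np.c_[x+c*P[:,0]-s*P[:,1],y+s*P[:,0]+c*P[:,1],P[:,2]]
E
python3 - <<'E'
from h import *
tc=lambda x,y:(170+x/6,215+y/6); sc=lambda x,y:(195+x/6,260+y/6)
m=[-1]
obs=[('top',tc(97,157),(52,170,14)),('top',tc(553,78),(52,-45,14)),('top',tc(595,300),(-52,-45,14)),('top',tc(130,380),(-52,170,14)),
('scene',sc(70,396),(52,170,14)),('scene',sc(225,535),(-52,170,14)),('scene',sc(600,255),(-52,-45,14))]
def res(p,w=None):
    return np.concatenate([proj(n,yawT(p[0],p[1],p[2],[np.array(P)/1000]))[0]-o for n,o,P in obs])
r=least_squares(res,[.55,.1,0],loss='soft_l1');p=r.x
print("clamp",p,np.degrees(p[2]));print(res(p).reshape(-1,2).round(1))
for nm,P in [('knob',(0,.125,.082)),('knob_grip',(0,.125,.075)),('jaw',(0,.037,.078)),('orig',(0,0,0)),('fixjaw',(0,-.037,.058))]:
    W=yawT(*p,[P]);print(nm,W.round(4),proj('top',W).round(1),proj('scene',W).round(1), ((proj('top',W)-[170,215])*6).round(),((proj('scene',W)-[195,260])*6).round())
# scoop axis
e=back('top',tc(518,500),.049);f=back('top',tc(484,300),.049);print('handle end, start',e,f,np.degrees(np.arctan2(*(f-e)[[1,0]])))
# handle end scene
print('handle end scene', back('scene',sc(660,355),.049))
print('mouth edge top L,R', back('top',tc(388,112),.067),back('top',tc(518,95),.067))
print('handle net',back('top',(255,278.9),.049),'mouth net',back('top',(245.9,235.1),.0515),'knob net',back('top',(196,255.1),.075),back('scene',(228,310.1),.075))
E
```

```text
clamp [0.54425884 0.16777321 0.18054442] 10.344433177967785
[[-1.4 -0. ]
 [ 0.9 -0.6]
 [ 0.2  0.2]
 [-1.   0.7]
 [-0.6 -0.7]
 [ 0.1  0.4]
 [ 1.4 -0.6]]
knob [[0.5218 0.2907 0.082 ]] [[197.6 255.5]] [[231.  309.6]] [[166. 243.]] [[216. 298.]]
knob_grip [[0.5218 0.2907 0.075 ]] [[198.4 255.7]] [[231.2 311.5]] [[170. 244.]] [[217. 309.]]
jaw [[0.5376 0.2042 0.078 ]] [[231.9 249.7]] [[258.3 291.6]] [[371. 208.]] [[380. 190.]]
orig [[0.5443 0.1678 0.    ]] [[250.6 249.5]] [[270.4 303.7]] [[483. 207.]] [[453. 262.]]
fixjaw [[0.5509 0.1314 0.058 ]] [[261.3 245.4]] [[280.2 281.6]] [[548. 182.]] [[511. 130.]]
handle end, start [0.4129566  0.14324173 0.049     ] [0.4998109  0.15952994 0.049     ] 10.621584339953676
handle end scene [0.41778577 0.14366903 0.049     ]
mouth edge top L,R [0.58022679 0.19987006 0.067     ] [0.58794338 0.14367027 0.067     ]
handle net [0.46350527 0.14755817 0.049     ] mouth net [0.57829126 0.17306479 0.0515    ] knob net [0.52336002 0.29684582 0.075     ] [0.5300413  0.29506803 0.075     ]
```

```bash
python3 - <<'E'
from h import *
tc=lambda x,y:(330+x/6,120+y/6); sc=lambda x,y:(280+x/6,115+y/6)
# frame: lens frame axes x forward(away), origin under lens front; post at x=+70
def model(p):
    x,y,th,h,L1,L2,T=p  # head from x=L1 to L2, top at h+T
    P=[('top',tc(308,83),(.07,0,.31)),('scene',sc(252,65),(.07,0,.31)),('scene',sc(263,268),(0,0,h)),
    ('top',tc(168,225),(L1,.023,h+T)),('top',tc(268,282),(L1,-.023,h+T)),('top',tc(328,180),(L2,-.023,h+T)),('top',tc(230,122),(L2,.023,h+T)),
    ('scene',sc(213,228),(L1,.023,h+T)),('scene',sc(308,228),(L1,-.023,h+T)),
    ('scene',sc(218,163),(L2,.023,h+T)),('scene',sc(303,163),(L2,-.023,h+T))]
    return P
def res(p):
    return np.concatenate([proj(n,yawT(p[0],p[1],p[2],[np.array(P)]))[0]-np.array(o) for n,o,P in model(p)]+[[(p[6]-.021)*300]])
r=least_squares(res,[.7,-.1,-.3,.2,.02,.08,.021],loss='soft_l1')
print(r.x.round(4),np.degrees(r.x[2]));print(res(r.x)[:-1].reshape(-1,2).round(1))
p=r.x;print('below lens',proj('top',[[p[0],p[1],0]]),proj('scene',[[p[0],p[1],0]]))
print('lens front top px',(proj('top',[[p[0],p[1],p[3]]])-[330,120])*6)
print('foot centre', back('top',tc(224,295),.006),back('scene',sc(240,575),.006))
E
```

```text
[ 0.7084 -0.116  -0.5367  0.2492  0.0104  0.0561  0.0189] -30.7508286579127
[[ 0.6 -0.5]
 [ 0.6  1. ]
 [ 0.3  0.6]
 [-1.4 -0.5]
 [ 0.   0.6]
 [ 0.6  0.1]
 [-1.1 -0.8]
 [ 0.  -0.4]
 [ 1.2 -0.9]
 [-2.   0.7]
 [ 0.5  0.2]]
below lens [[354.41352962 190.75732716]] [[322.12738207 227.9652028 ]]
lens front top px [[194.76182166 290.50381706]]
foot centre [ 0.76755406 -0.15110516  0.006     ] [ 0.77015815 -0.15165933  0.006     ]
```

```bash
cat >> h.py <<'E'
from scipy.spatial.transform import Rotation as Rn
def down(yawdeg):
    # tool x at yaw, z down
    a=np.radians(yawdeg);x=[np.cos(a),np.sin(a),0];z=[0,0,-1];y=np.cross(z,x)
    return Rn.from_matrix(np.c_[x,y,z])
def delta(pos,yaw,s=None):
    from plant import manip
    s=s or manip.get_state();R0=Rn.from_quat(s['eef_rot'])
    d=R0.inv().apply(np.array(pos)-s['ee_pos']);w=(R0.inv()*down(yaw)).as_rotvec(degrees=True)
    x=R0.as_matrix()[:,0]
    print('t',s['time_s'],'pos',s['ee_pos'].round(4),'yaw',np.degrees(np.arctan2(x[1],x[0])).round(2),'F',s['wrist_force'].round(1),'M',s['moment'].round(2),'grip',s['grip_width'].round(4),'q',s['qpos'].round(2))
    print('dpos',d.round(4),'drot',w.round(2))
E
python3 - <<'E'
from h import *
from plant import manip
a=cv2.imread('pics/top0.png');b=cv2.imread('pics/scene0.png')
for im,n,(x,y,w,h) in((a,'top',(188,242,24,28)),(b,'scene',(216,296,28,34))):
    g=im[y:y+h,x:x+w].max(2); m=g<62
    yy,xx=np.nonzero(m);print(n,m.sum(),'cx',(xx.min()+xx.max())/2+x,'cy',(yy.min()+yy.max())/2+y,'mean',xx.mean()+x,yy.mean()+y,xx.min()+x,xx.max()+x,yy.min()+y,yy.max()+y)
P=(.5443,.1678,.1805)
ang=np.linspace(0,6.28,40)
for n in('top','scene'):
    pts=[(.022*np.cos(t),.125+.022*np.sin(t),.052) for t in ang]+[(sx*.021,.125+sy*.007,.082) for sx in(-1,1) for sy in(-1,1)]
    q=proj(n,yawT(*P,pts)); print(n,q.min(0),q.max(0))
print('pred jaw-lip edge etc')
delta((.45,-.25,.25),60)
for n in('top','scene'):
  for t in('knob_grip','scoop_handle'):
    for d in manip.regions_of(n,t): 
        yy,xx=np.nonzero(d['region']);print(n,t,d['pixel'],round(d['confidence'],2),len(xx),xx.min(),xx.max(),yy.min(),yy.max())
E
```

```text
top 149 cx 200.5 cy 255.5 mean 200.751677852349 255.0201342281879 194 207 248 263
scene 216 cx 230.5 cy 314.0 mean 229.55555555555554 315.6388888888889 223 238 304 324
top [192.22049154 246.9896185 ] [208.98111586 264.61968142]
scene [222.99188704 303.36632838] [240.92952927 324.50485627]
pred jaw-lip edge etcTraceback (most recent call last):
  File "<stdin>", line 13, in <module>
  File "h.py", line 27, in delta
    print('t',s['time_s'],'pos',s['ee_pos'].round(4),'yaw',np.degrees(np.arctan2(x[1],x[0])).round(2),'F',s['wrist_force'].round(1),'M',s['moment'].round(2),'grip',s['grip_width'].round(4),'q',s['qpos'].round(2))
                                                                                                                                                                    ^^^^^^^^^^^^^^^^^^^^^
AttributeError: 'float' object has no attribute 'round'
```

The predicted knob outline matches both pictures to within a pixel. I'll plan the transit now.

```bash
sed -i "s/s\['grip_width'\].round(4)/round(float(s['grip_width']),4)/" h.py; python3 - <<'E'
from h import *
delta((.46,-.25,.25),72)
E
```

```text
t 1.3 pos [ 0.1485 -0.6071  0.2226] yaw 13.74 F [ 0.  -0.  -0.6] M [-0.05  0.01  0.  ] grip 0.0873 q [ 1.31  0.33 -0.06  1.46  0.02  1.35 -0.09]
dpos [ 0.3874 -0.2729 -0.0274] drot [ 1.000e-02  0.000e+00 -5.826e+01]
```

Emit:
{"fn": "send_rows", "kwargs": {"delta_rot": [[0, 0, -58], [0, 0, -58], [0, 0, -58], [0, 0, -58], [0, 0, -58], [0, 0, -58], [0, 0, -58], [0, 0, -58], [0, 0, -58], [0, 0, -58]], "delta_pos": [[0.387, -0.273, -0.027], [0.387, -0.273, -0.027], [0.387, -0.273, -0.027], [0.387, -0.273, -0.027], [0.387, -0.273, -0.027], [0.387, -0.273, -0.027], [0.387, -0.273, -0.027], [0.387, -0.273, -0.027], [0.387, -0.273, -0.027], [0.387, -0.273, -0.027]], "gripper": [0, 0, 0, 0, 0, 0, 0, 0, 0, 0]}}

```text
time_s: 2.13
ee_pos: [0.4227, -0.2918, 0.2468]
eef_rot: [0.81, 0.586, -0.0, 0.001]
wrist_force: [1.3, -0.7, -1.0]
grip_width: 0.0866
```

```bash
python3 - <<'E'
from h import *
delta((.52,.02,.25),135)
E
```

```text
t 2.1333 pos [ 0.4227 -0.2918  0.2468] yaw 71.82 F [ 1.3 -0.7 -1. ] M [-0.11 -0.16 -0.02] grip 0.0866 q [ 0.95  0.1  -0.46  1.7   0.05  1.35  0.16]
dpos [ 0.3266 -0.0048 -0.0034] drot [ 2.000e-02  6.000e-02 -6.318e+01]
```

Emit:
{"fn": "send_rows", "kwargs": {"delta_rot": [[0, 0, -63], [0, 0, -63], [0, 0, -63], [0, 0, -63], [0, 0, -63], [0, 0, -63], [0, 0, -63], [0, 0, -63], [0, 0, -63], [0, 0, -63]], "delta_pos": [[0.327, -0.005, -0.003], [0.327, -0.005, -0.003], [0.327, -0.005, -0.003], [0.327, -0.005, -0.003], [0.327, -0.005, -0.003], [0.327, -0.005, -0.003], [0.327, -0.005, -0.003], [0.327, -0.005, -0.003], [0.327, -0.005, -0.003], [0.327, -0.005, -0.003]], "gripper": [0, 0, 0, 0, 0, 0, 0, 0, 0, 0]}}

```text
time_s: 2.97
ee_pos: [0.5196, 0.0212, 0.2494]
eef_rot: [0.38, 0.925, 0.0, -0.0]
wrist_force: [0.7, -1.0, -0.0]
grip_width: 0.0871
```

```bash
python3 - <<'E'
from h import *
delta((.5218,.2907,.16),190.3)
E
```

```text
t 2.9667 pos [0.5196 0.0212 0.2494] yaw 135.28 F [ 0.7 -1.  -0. ] M [-0.01 -0.16 -0.  ] grip 0.0871 q [ 0.6   0.16 -0.8   1.66  0.12  1.37  0.58]
dpos [0.188  0.193  0.0895] drot [ 4.000e-02  0.000e+00 -5.502e+01]
```

Emit:
{"fn": "send_rows", "kwargs": {"delta_rot": [[0, 0, -55], [0, 0, -55], [0, 0, -55], [0, 0, -55], [0, 0, -55], [0, 0, -55], [0, 0, -55], [0, 0, -55], [0, 0, -55], [0, 0, -55]], "delta_pos": [[0.188, 0.193, 0.0895], [0.188, 0.193, 0.0895], [0.188, 0.193, 0.0895], [0.188, 0.193, 0.0895], [0.188, 0.193, 0.0895], [0.188, 0.193, 0.0895], [0.188, 0.193, 0.0895], [0.188, 0.193, 0.0895], [0.188, 0.193, 0.0895], [0.188, 0.193, 0.0895]], "gripper": [0, 0, 0, 0, 0, 0, 0, 0, 0, 0]}}

```text
time_s: 3.8
ee_pos: [0.5248, 0.2865, 0.1594]
eef_rot: [-0.081, 0.997, -0.001, -0.0]
wrist_force: [-0.3, -0.0, -0.3]
grip_width: 0.0867
```

```bash
python3 - <<'E'
from h import *
from plant import manip
delta((.5218,.2907,.058),190.3)
for n in("scene","top"): cv2.imwrite(f"pics/{n}1.png",manip.grab_frame(n))
b=cv2.imread("pics/scene1.png")
cv2.imwrite("pics/s1c.png",cv2.resize(b[220:360,150:330],None,fx=4,fy=4))
E
```

```text
t 3.8 pos [0.5248 0.2865 0.1594] yaw -170.65 F [-0.3 -0.  -0.3] M [ 0.04 -0.12  0.03] grip 0.0867 q [ 0.18  0.5  -0.99  1.58  0.43  1.3   0.86]
dpos [0.0023 0.0048 0.1014] drot [-0.06 -0.03 -0.95]
```

View pics/s1c.png

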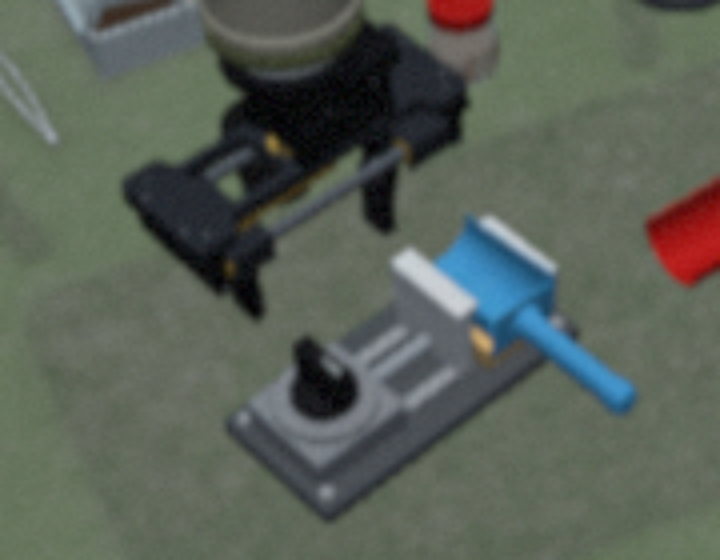

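View pics/top1.png

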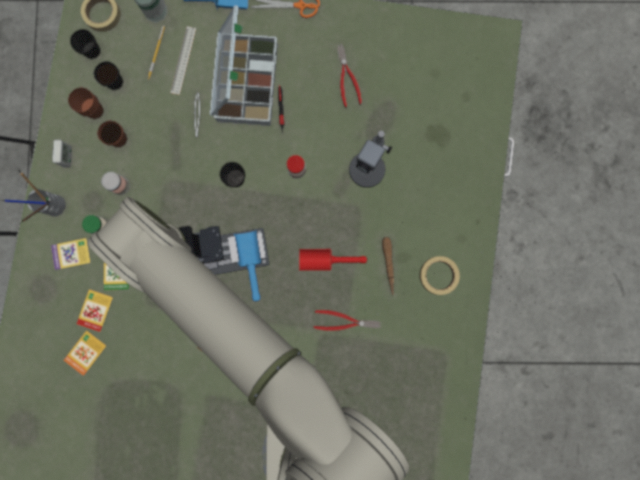

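The open fingers straddle the knob from above, with the pads at crop (245,300) and (380,215) and the knob at (325,380). I'll descend and close softly.

Emit:
{"fn": "send_rows", "kwargs": {"delta_rot": [[0, 0, -1], [0, 0, -1], [0, 0, -1], [0, 0, -1], [0, 0, -1], [0, 0, -1]], "delta_pos": [[0.002, 0.005, 0.03], [0.002, 0.005, 0.06], [0.002, 0.005, 0.085], [0.002, 0.005, 0.101], [0.002, 0.005, 0.101], [0.002, 0.005, 0.101]], "gripper": [0, 0, 0, 0, 0, 0], "grip_force": 10}}

```text
time_s: 4.4
ee_pos: [0.5219, 0.2912, 0.059]
eef_rot: [-0.092, 0.996, -0.0, -0.0]
wrist_force: [-0.4, -0.1, 0.8]
grip_width: 0.0871
```

Emit:
{"fn": "send_rows", "kwargs": {"delta_rot": [[0, 0, 0], [0, 0, 0], [0, 0, 0], [0, 0, 0], [0, 0, 0], [0, 0, 0], [0, 0, 0], [0, 0, 0], [0, 0, 0], [0, 0, 0]], "delta_pos": [[0, 0, 0], [0, 0, 0], [0, 0, 0], [0, 0, 0], [0, 0, 0], [0, 0, 0], [0, 0, 0], [0, 0, 0], [0, 0, 0], [0, 0, 0]], "gripper": [160, 180, 200, 210, 220, 230, 230, 230, 230, 230], "grip_force": 10}}

```text
time_s: 5.23
ee_pos: [0.5213, 0.2926, 0.0587]
eef_rot: [-0.094, 0.996, -0.0, -0.0]
wrist_force: [-1.6, -0.1, -0.0]
grip_width: 0.0282
```

```bash
python3 - <<'E'
from h import *
delta((.5218,.2907,.058),190.3)
E
```

```text
t 5.2333 pos [0.5213 0.2926 0.0587] yaw -169.26 F [-1.6 -0.1 -0. ] M [ 0.08 -0.08 -0.03] grip 0.0282 q [ 0.12  0.6  -0.93  1.67  0.52  1.14  0.81]
dpos [-0.0001 -0.002   0.0007] drot [-0.   -0.    0.44]
```

Emit:
{"fn": "send_rows", "kwargs": {"delta_rot": [[0, 0, 0], [0, 0, 0], [0, 0, 0], [0, 0, 0], [0, 0, 0], [0, 0, 0]], "delta_pos": [[0, 0, 0], [0, 0, 0], [0, 0, 0], [0, 0, 0], [0, 0, 0], [0, 0, 0]], "gripper": [240, 240, 240, 240, 240, 240], "grip_force": 20}}

```text
time_s: 5.73
ee_pos: [0.5216, 0.2914, 0.0587]
eef_rot: [-0.093, 0.996, -0.001, -0.0]
wrist_force: [-0.1, -4.2, 3.2]
grip_width: 0.0135
```

```bash
python3 - <<'E'
from h import *
delta((.5218,.2907,.058),98)
E
```

```text
t 5.7333 pos [0.5216 0.2914 0.0587] yaw -169.33 F [-0.1 -4.2  3.2] M [-1.1   0.06 -0.2 ] grip 0.0135 q [ 0.12  0.6  -0.93  1.67  0.53  1.14  0.81]
dpos [-0.     -0.0007  0.0007] drot [-1.000e-01  7.000e-02  9.267e+01]
```

Emit:
{"fn": "send_rows", "kwargs": {"delta_rot": [[0, 0, 0], [0, 0, 0], [0, 0, 5], [0, 0, 11], [0, 0, 17], [0, 0, 23], [0, 0, 29], [0, 0, 35], [0, 0, 40], [0, 0, 45]], "delta_pos": [[0, -0.0007, 0], [0, -0.0007, 0], [0, -0.0007, 0], [0, -0.0007, 0], [0, -0.0007, 0], [0, -0.0007, 0], [0, -0.0007, 0], [0, -0.0007, 0], [0, -0.0007, 0], [0, -0.0007, 0]], "gripper": [245, 245, 245, 245, 245, 245, 245, 245, 245, 245], "grip_force": 45}}

```text
time_s: 6.57
ee_pos: [0.5219, 0.2929, 0.0587]
eef_rot: [0.296, 0.955, 0.001, 0.0]
wrist_force: [4.2, 2.4, -3.7]
grip_width: 0.0137
```

```bash
python3 - <<'E'
from h import *
delta((.5218,.2907,.058),100)
E
```

```text
t 6.5667 pos [0.5219 0.2929 0.0587] yaw 145.54 F [ 4.2  2.4 -3.7] M [ 0.56 -1.01  0.16] grip 0.0137 q [ 0.02  0.54 -0.78  1.68  0.42  1.09  0.09]
dpos [-0.0011 -0.0019  0.0007] drot [ 1.200e-01 -4.000e-02  4.554e+01]
```

Emit:
{"fn": "send_rows", "kwargs": {"delta_rot": [[0, 0, 6], [0, 0, 12], [0, 0, 18], [0, 0, 24], [0, 0, 30], [0, 0, 36], [0, 0, 41], [0, 0, 45], [0, 0, 46], [0, 0, 46]], "delta_pos": [[0, 0, 0], [0, 0, 0], [0, 0, 0], [0, 0, 0], [0, 0, 0], [0, 0, 0], [0, 0, 0], [0, 0, 0], [0, 0, 0], [0, 0, 0]], "gripper": [245, 245, 245, 245, 245, 245, 245, 245, 245, 245]}}

```text
time_s: 7.4
ee_pos: [0.5232, 0.2937, 0.0588]
eef_rot: [0.645, 0.764, 0.003, 0.0]
wrist_force: [9.7, 5.7, -9.1]
grip_width: 0.0138
```

```bash
python3 - <<'E'
from h import *
delta((.5218,.2907,.058),100)
E
```

```text
t 7.4 pos [0.5232 0.2937 0.0588] yaw 99.7 F [ 9.7  5.7 -9.1] M [ 1.28 -2.47  0.07] grip 0.0138 q [-0.09  0.49 -0.63  1.68  0.32  1.06 -0.65]
dpos [-0.0027 -0.0019  0.0007] drot [ 0.26 -0.17 -0.3 ]
```

Emit:
{"fn": "send_rows", "kwargs": {"delta_rot": [[0, 0, 0], [0, 0, 0], [0, 0, 0], [0, 0, 0], [0, 0, 0], [0, 0, 0], [0, 0, 0], [0, 0, 0], [0, 0, 0], [0, 0, 0]], "delta_pos": [[0, 0, 0], [0, 0, 0], [0, 0, 0], [0, 0, 0], [0, 0, 0], [0, 0, 0], [0, 0, -0.03], [0, 0, -0.065], [0, 0, -0.1], [0, 0, -0.1]], "gripper": [100, 60, 30, 0, 0, 0, 0, 0, 0, 0]}}

```text
time_s: 8.23
ee_pos: [0.5239, 0.2941, 0.1659]
eef_rot: [0.644, 0.765, 0.004, 0.002]
wrist_force: [1.3, 1.7, 0.1]
grip_width: 0.0726
```

```bash
python3 - <<'E'
from h import *
delta((.4665,.1536,.16),190.3)
E
```

```text
t 8.2333 pos [0.5239 0.2941 0.1659] yaw 99.75 F [1.3 1.7 0.1] M [ 0.05 -0.16  0.04] grip 0.0726 q [-0.06  0.39 -0.67  1.58  0.25  1.25 -0.59]
dpos [-0.1288 -0.0804  0.0048] drot [  0.54   0.27 -90.55]
```

Emit:
{"fn": "send_rows", "kwargs": {"delta_rot": [[0.5, 0.3, -90.5], [0.5, 0.3, -90.5], [0.5, 0.3, -90.5], [0.5, 0.3, -90.5], [0.5, 0.3, -90.5], [0.5, 0.3, -90.5], [0.5, 0.3, -90.5], [0.5, 0.3, -90.5], [0.5, 0.3, -90.5], [0.5, 0.3, -90.5]], "delta_pos": [[-0.129, -0.08, 0.005], [-0.129, -0.08, 0.005], [-0.129, -0.08, 0.005], [-0.129, -0.08, 0.005], [-0.129, -0.08, 0.005], [-0.129, -0.08, 0.005], [-0.129, -0.08, 0.005], [-0.129, -0.08, 0.005], [-0.129, -0.08, 0.005], [-0.129, -0.08, 0.005]], "gripper": [0, 0, 0, 0, 0, 0, 0, 0, 0, 0]}}

```text
time_s: 9.07
ee_pos: [0.4645, 0.1512, 0.1537]
eef_rot: [0.091, 0.996, -0.001, -0.003]
wrist_force: [0.2, 0.2, 0.5]
grip_width: 0.087
```

```bash
python3 - <<'E'
from h import *
from plant import manip
delta((.4665,.1536,.12),190.3)
for n in("scene","top"): cv2.imwrite(f"pics/{n}2.png",manip.grab_frame(n))
b=cv2.imread("pics/scene2.png");t=cv2.imread("pics/top2.png")
cv2.imwrite("pics/s2c.png",np.hstack([cv2.resize(b[250:370,180:330],(400,320),interpolation=cv2.INTER_CUBIC),cv2.resize(t[200:320,160:310],(400,320),interpolation=cv2.INTER_CUBIC)]))
E
```

```text
t 9.0667 pos [0.4645 0.1512 0.1537] yaw 169.6 F [0.2 0.2 0.5] M [ 0.04 -0.1   0.01] grip 0.087 q [ 0.33  0.16 -0.79  1.86  0.12  1.17  0.89]
dpos [-0.0018  0.0028  0.0337] drot [ -0.11  -0.39 -20.7 ]
```

View pics/s2c.png

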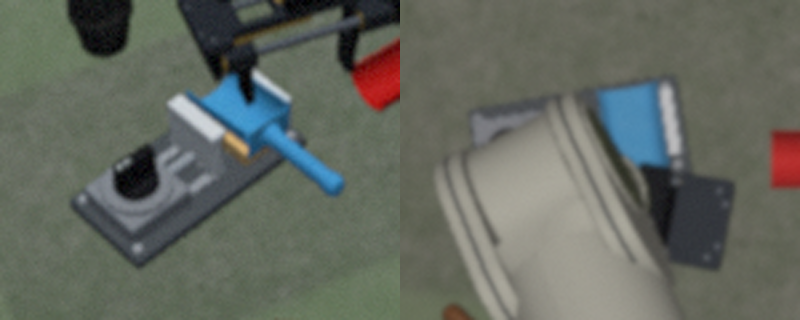

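The knob bar now lies along the clamp's y and the jaw stands off the blade. The scoop is still in place. I'll finish the yaw and descend to the handle.

Emit:
{"fn": "send_rows", "kwargs": {"delta_rot": [[0, -0.4, -7], [0, -0.4, -14], [0, -0.4, -20.5], [0, -0.4, -20.5], [0, -0.4, -20.5], [0, -0.4, -20.5], [0, -0.4, -20.5], [0, -0.4, -20.5], [0, -0.4, -20.5], [0, -0.4, -20.5]], "delta_pos": [[-0.002, 0.003, 0], [-0.002, 0.003, 0], [-0.002, 0.003, 0.01], [-0.002, 0.003, 0.04], [-0.002, 0.003, 0.07], [-0.002, 0.003, 0.1], [-0.002, 0.003, 0.115], [-0.002, 0.003, 0.123], [-0.002, 0.003, 0.123], [-0.002, 0.003, 0.123]], "gripper": [0, 0, 0, 0, 0, 0, 0, 0, 0, 0], "grip_force": 10}}

```text
time_s: 10.0
ee_pos: [0.4664, 0.1539, 0.0313]
eef_rot: [-0.084, 0.996, -0.001, 0.0]
wrist_force: [-0.5, 0.4, 0.7]
grip_width: 0.087
```

```bash
python3 - <<'E'
from h import *
from plant import manip
delta((.4665,.1536,.030),190.3)
for n in("scene",): cv2.imwrite(f"pics/{n}3.png",manip.grab_frame(n))
b=cv2.imread("pics/scene3.png")
cv2.imwrite("pics/s3c.png",cv2.resize(b[220:370,190:370],None,fx=4,fy=4,interpolation=cv2.INTER_CUBIC))
E
```

```text
t 10.0 pos [0.4664 0.1539 0.0313] yaw -170.35 F [-0.5  0.4  0.7] M [ 0.14 -0.14 -0.04] grip 0.087 q [ 0.28  0.35 -0.77  1.97  0.3   0.94  1.09]
dpos [-0.     -0.0003  0.0013] drot [-0.08 -0.01 -0.65]
```

View pics/s3c.png

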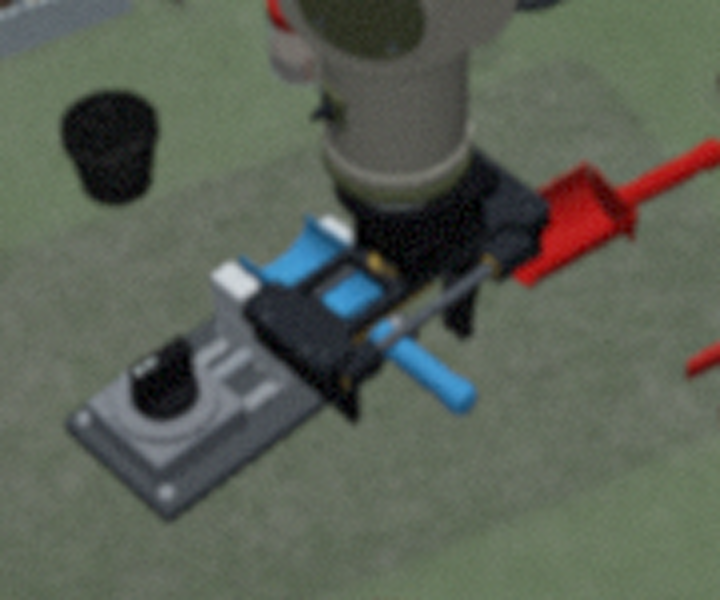

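The fingers straddle the blue handle at crop (350,400) and (460,320). I'll close on it.

Emit:
{"fn": "send_rows", "kwargs": {"delta_rot": [[0, 0, -0.6], [0, 0, -0.6], [0, 0, -0.6], [0, 0, -0.6], [0, 0, -0.6], [0, 0, -0.6], [0, 0, -0.6], [0, 0, -0.6], [0, 0, -0.6], [0, 0, -0.6]], "delta_pos": [[0, 0, 0.001], [0, 0, 0.001], [0, 0, 0.001], [0, 0, 0.001], [0, 0, 0.001], [0, 0, 0.001], [0, 0, 0.001], [0, 0, 0.001], [0, 0, 0.001], [0, 0, 0.001]], "gripper": [150, 170, 190, 200, 210, 220, 230, 230, 230, 230], "grip_force": 10}}

```text
time_s: 10.88
ee_pos: [0.4661, 0.1536, 0.0297]
eef_rot: [-0.09, 0.996, -0.001, -0.0]
wrist_force: [-0.1, -0.2, 0.4]
grip_width: 0.0283
```

Emit:
{"fn": "send_rows", "kwargs": {"delta_rot": [[0, 0, 0], [0, 0, 0], [0, 0, 0], [0, 0, 0]], "delta_pos": [[0, 0, 0], [0, 0, 0], [0, 0, 0], [0, 0, 0]], "gripper": [235, 235, 235, 235], "grip_force": 40}}

```text
time_s: 11.22
ee_pos: [0.4661, 0.1536, 0.0297]
eef_rot: [-0.09, 0.996, -0.001, -0.0]
wrist_force: [0.5, 0.2, 0.6]
grip_width: 0.023
```

```bash
python3 - <<'E'
from h import *
delta((.4665,.1536,.16),190.3)
E
```

```text
t 11.2167 pos [0.4661 0.1536 0.0297] yaw -169.65 F [0.5 0.2 0.6] M [ 0.12 -0.13 -0.03] grip 0.023 q [ 0.28  0.35 -0.78  1.98  0.31  0.93  1.1 ]
dpos [-0.0003 -0.0003 -0.1303] drot [-0.1  -0.03  0.05]
```

Emit:
{"fn": "send_rows", "kwargs": {"delta_rot": [[0, 0, 0], [0, 0, 0], [0, 0, 0]], "delta_pos": [[0, 0, 0], [0, 0, 0], [0, 0, 0]], "gripper": [240, 240, 240]}}

```text
time_s: 11.47
ee_pos: [0.4661, 0.1536, 0.0297]
eef_rot: [-0.09, 0.996, -0.001, -0.0]
wrist_force: [-0.8, -0.1, 0.7]
grip_width: 0.0229
```

Emit:
{"fn": "send_rows", "kwargs": {"delta_rot": [[0, 0, 0], [0, 0, 0], [0, 0, 0], [0, 0, 0], [0, 0, 0], [0, 0, 0], [0, 0, 0]], "delta_pos": [[0, 0, -0.003], [0, 0, -0.01], [0, 0, -0.02], [0, 0, -0.03], [0, 0, -0.04], [0, 0, -0.04], [0, 0, -0.04]], "gripper": [240, 240, 240, 240, 240, 240, 240]}}

```text
time_s: 12.05
ee_pos: [0.4667, 0.1537, 0.0706]
eef_rot: [-0.09, 0.996, -0.001, 0.001]
wrist_force: [-0.4, 0.4, -0.0]
grip_width: 0.0234
```

```bash
python3 - <<'E'
from h import *
from plant import manip
delta((.4665,.1536,.225),190.3)
for n in("scene",): cv2.imwrite(f"pics/{n}4.png",manip.grab_frame(n))
b=cv2.imread("pics/scene4.png")
cv2.imwrite("pics/s4c.png",cv2.resize(b[220:370,190:370],None,fx=4,fy=4,interpolation=cv2.INTER_CUBIC))
E
```

```text
t 12.05 pos [0.4667 0.1537 0.0706] yaw -169.66 F [-0.4  0.4 -0. ] M [ 0.09 -0.14  0.02] grip 0.0234 q [ 0.31  0.29 -0.8   1.95  0.25  1.01  1.15]
dpos [ 1.000e-04 -3.000e-04 -1.544e-01] drot [-0.12  0.07  0.04]
```

View pics/s4c.png

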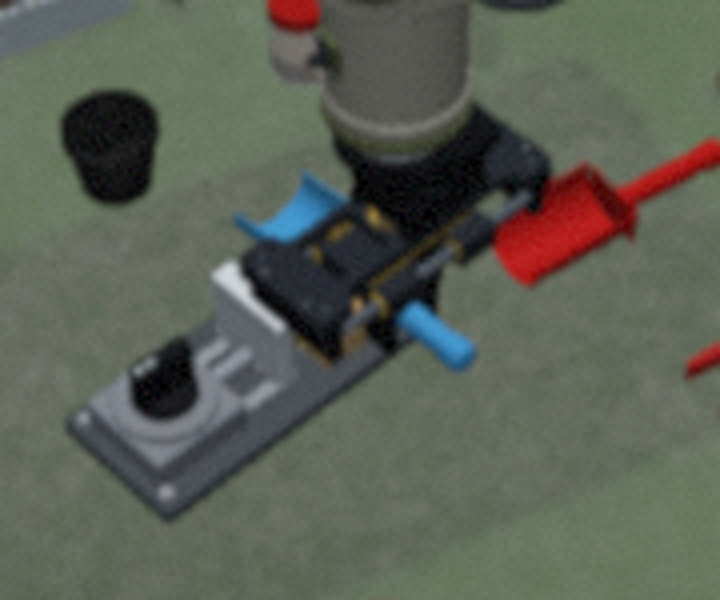

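The scoop is lifted level in the grip and the knob stays turned. Next I'll raise it above the clamp.

Emit:
{"fn": "send_rows", "kwargs": {"delta_rot": [[0, 0, 0], [0, 0, 0], [0, 0, 0], [0, 0, 0], [0, 0, 0], [0, 0, 0], [0, 0, 0], [0, 0, 0]], "delta_pos": [[0, 0, -0.02], [0, 0, -0.045], [0, 0, -0.07], [0, 0, -0.1], [0, 0, -0.13], [0, 0, -0.155], [0, 0, -0.155], [0, 0, -0.155]], "gripper": [240, 240, 240, 240, 240, 240, 240, 240]}}

```text
time_s: 12.77
ee_pos: [0.4666, 0.154, 0.2252]
eef_rot: [-0.09, 0.996, -0.001, 0.001]
wrist_force: [0.4, 0.3, -0.7]
grip_width: 0.0233
```

```bash
python3 - <<'E'
from h import *
delta((.490,.0139,.2255),149.25)
E
```

```text
t 12.7667 pos [0.4666 0.154  0.2252] yaw -169.67 F [ 0.4  0.3 -0.7] M [ 0.11 -0.11 -0.04] grip 0.0233 q [ 0.39  0.1  -0.84  1.76  0.08  1.31  1.28]
dpos [ 0.0021 -0.142   0.    ] drot [-0.09  0.11 41.08]
```

Emit:
{"fn": "send_rows", "kwargs": {"delta_rot": [[0, 0, 5], [0, 0, 10], [0, 0, 15], [0, 0, 20], [0, 0, 25], [0, 0, 30], [0, 0, 35], [0, 0, 39], [0, 0, 41], [0, 0, 41]], "delta_pos": [[0, -0.015, 0], [0, -0.035, 0], [0, -0.055, 0], [0, -0.075, 0], [0.001, -0.095, 0], [0.001, -0.115, 0], [0.002, -0.13, 0], [0.002, -0.14, 0], [0.002, -0.142, 0], [0.002, -0.142, 0]], "gripper": [240, 240, 240, 240, 240, 240, 240, 240, 240, 240]}}

```text
time_s: 13.6
ee_pos: [0.4889, 0.0128, 0.223]
eef_rot: [0.266, 0.964, -0.001, -0.001]
wrist_force: [0.7, 0.2, -1.2]
grip_width: 0.0233
```

```bash
python3 - <<'E'
from h import *
from plant import manip
delta((.5004,.0077,.2255),149.25)
for n in("scene","top"): cv2.imwrite(f"pics/{n}5.png",manip.grab_frame(n))
b=cv2.imread("pics/scene5.png");t=cv2.imread("pics/top5.png")
cv2.imwrite("pics/s5c.png",cv2.resize(b[110:260,220:400],None,fx=4,fy=4,interpolation=cv2.INTER_CUBIC))
cv2.imwrite("pics/t5c.png",cv2.resize(t[120:270,250:430],None,fx=4,fy=4,interpolation=cv2.INTER_CUBIC))
for n in("scene","top"):
  for k in("lens","scoop_mouth","scoop_handle"):
    print(n,k,[(np.round(d['pixel'],1),round(d['confidence'],2)) for d in manip.tip_of(n,k)])
E
```

```text
t 13.6 pos [0.4889 0.0128 0.223 ] yaw 149.16 F [ 0.7  0.2 -1.2] M [ 0.05 -0.11 -0.02] grip 0.0233 q [ 0.53  0.08 -0.68  1.78  0.05  1.31  0.88]
dpos [-0.0125  0.0015 -0.0025] drot [-0.17 -0.12 -0.09]
scene lens [(array([323.4, 158.8]), 0.4)]
scene scoop_mouth [(array([318.5, 286.6]), 0.57), (array([317.9, 387.9]), 0.56)]
scene scoop_handle [(array([266.7, 385.2]), 0.84), (array([336.7, 228.5]), 0.77), (array([351.6, 264.8]), 0.57)]
top lens [(array([359.1, 166.3]), 0.58)]
top scoop_mouth [(array([229.9, 353.7]), 0.79), (array([332.6, 218.4]), 0.59)]
top scoop_handle [(array([190.9, 327.4]), 0.88), (array([344.5, 260.5]), 0.7), (array([359.9, 168. ]), 0.29)]
```

View pics/s5c.png

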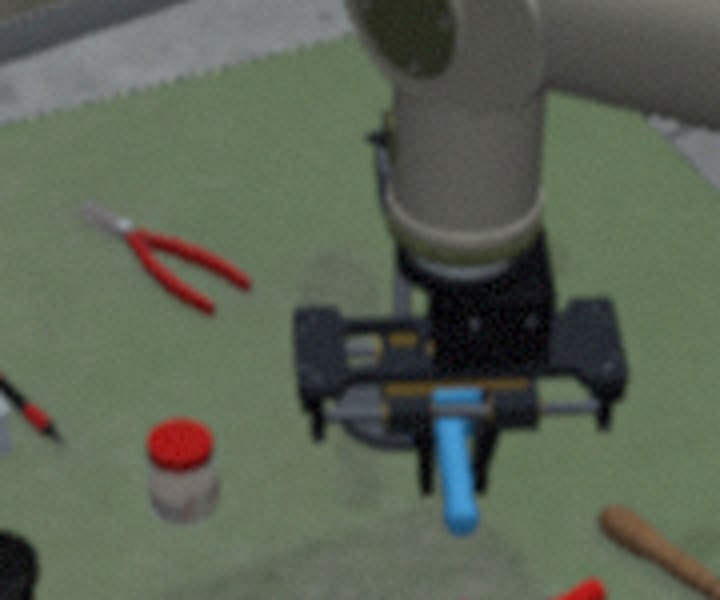

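View pics/t5c.png

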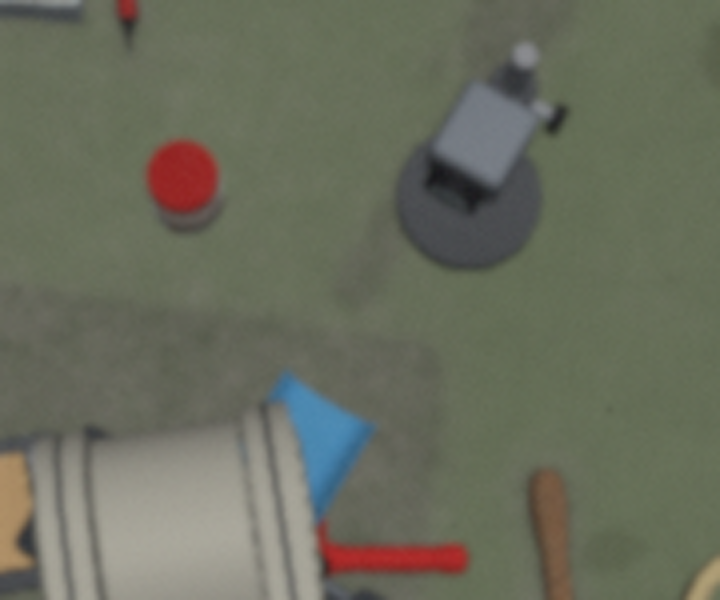

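```bash
python3 - <<'E'
from h import *
z=.263
a=back('top',(250+287/4,120+373/4),z);b=back('top',(250+375/4,120+428/4),z)
m=(a+b)/2;d=b-a;print(a,b,'w',np.linalg.norm(d[:2]),'mid',m,'heading',np.degrees(np.arctan2(d[0],-d[1]))-0)
n=np.array([-d[1],d[0]]);print('mouth dir',np.degrees(np.arctan2(n[1],n[0])))
L=np.array([.7084,-.116]);th=np.radians(-30.75);v=m[:2]-L
print('in lens frame',v@[np.cos(th),np.sin(th)],v@[-np.sin(th),np.cos(th)])
# lens independent: post top and foot centre vs scene
for p in[(322,125.8)]: print(tri(np.array(p),np.array((381.3,133.8))).x)
print('lens tri',tri(np.array((323.8,159.8)),np.array((330+200/6,120+295/6))).x)
e=Rn.from_quat([0.266,0.964,-0.001,-0.001]).as_matrix();print('axis z',e[:,2])
# handle end px scene: (220+462/4,110+520/4)
print('handle end back', back('scene',(220+462/4,110+518/4),.242),'expected', np.array([.4889,.0128])-.055*np.array([np.cos(np.radians(-30.8)),np.sin(np.radians(-30.8))]))
E
```

```text
[ 0.6047854  -0.02563019  0.263     ] [ 0.57478905 -0.07376842  0.263     ] w 0.056719232341727197 mid [ 0.58978723 -0.04969931  0.263     ] heading -31.928249999705887
mouth dir -31.928249999705887
in lens frame -0.13583566411290227 -0.003666648659530964
[ 0.76630395 -0.14931282  0.31513367]
lens tri [ 0.70723645 -0.11661795  0.25089721]
axis z [-0.00245987 -0.00139592 -0.999996  ]
handle end back [0.4468703 0.0376295 0.242    ] expected [0.44165721 0.04096236]
```

```bash
python3 - <<'E'
from h import *
def blue(im,x,y,w,h):
    r=im[y:y+h,x:x+w].astype(int);m=(r[...,0]-r[...,2]>50)
    yy,xx=np.nonzero(m);return xx+x,yy+y
# initial, level in clamp: end bottom px
x,y=blue(cv2.imread('pics/scene0.png'),270,290,50,45);i=y>=y.max()-5;print('init tip',x[i].mean(),y.max(),x.max())
x,y=blue(cv2.imread('pics/scene5.png'),320,200,30,60);print('now tip',x[y>=y.max()-5].mean(),y.max(), 'upper',y.min())
def pred(pos,yaw,off,pitch): # lowest pixel of end cap: radius 13 circle
    a=np.radians(yaw);f=np.array([np.cos(a)*np.cos(pitch),np.sin(a)*np.cos(pitch),np.sin(pitch)]);s=np.array([-np.sin(a),np.cos(a),0]);u=np.cross(f,s)
    c=np.array(pos)-off*f
    q=proj('scene',[c+.013*(np.cos(t)*s+np.sin(t)*u) for t in np.linspace(0,6.3,60)]);return q.max(0).round(1),proj('scene',[c])[0].round(1)
for off in(.060,.062,.066): print('clamp',off,pred((.4661,.1536,.049),10.33,off,0))
for p in(-.15,-.1,-.05,0,.05): print(p,[pred((.4889,.0128,.242),-30.8,o,p) for o in(.060,.062,.066)])
E
```

```text
init tip 303.7659574468085 322 308
now tip 334.9111111111111 242 upper 207
clamp 0.06 (array([311.5, 326.3]), array([307.7, 321.8]))
clamp 0.062 (array([312. , 326.7]), array([308.3, 322.3]))
clamp 0.066 (array([313.2, 327.6]), array([309.4, 323.2]))
-0.15 [(array([341.5, 244.4]), array([336. , 239.8])), (array([341.6, 244.9]), array([336.1, 240.3])), (array([341.8, 245.9]), array([336.3, 241.3]))]
-0.1 [(array([341.5, 245.2]), array([336. , 240.9])), (array([341.6, 245.8]), array([336. , 241.4])), (array([341.8, 246.8]), array([336.2, 242.5]))]
-0.05 [(array([341.5, 246. ]), array([335.9, 241.9])), (array([341.5, 246.6]), array([336. , 242.4])), (array([341.7, 247.7]), array([336.2, 243.5]))]
0 [(array([341.4, 246.8]), array([335.9, 242.8])), (array([341.5, 247.4]), array([336. , 243.4])), (array([341.7, 248.6]), array([336.1, 244.6]))]
0.05 [(array([341.3, 247.5]), array([335.8, 243.7])), (array([341.4, 248.1]), array([335.9, 244.3])), (array([341.6, 249.3]), array([336.1, 245.6]))]
```

Emit:
{"fn": "send_rows", "kwargs": {"delta_rot": [[0, 0, 0], [0, 0, 0], [0, 0, 0], [0, 0, 0], [0, 0, 0], [0, 0, 0], [0, 0, 0], [0, 0, 0]], "delta_pos": [[-0.003, 0, 0], [-0.006, 0.001, -0.001], [-0.009, 0.002, -0.002], [-0.012, 0.003, -0.003], [-0.014, 0.003, -0.003], [-0.014, 0.003, -0.003], [-0.014, 0.003, -0.003], [-0.014, 0.003, -0.003]], "gripper": [240, 240, 240, 240, 240, 240, 240, 240]}}

```text
time_s: 14.67
ee_pos: [0.5032, 0.0094, 0.2279]
eef_rot: [0.264, 0.964, -0.001, 0.0]
wrist_force: [0.0, -1.0, 0.2]
grip_width: 0.0229
```

```bash
python3 - <<'E'
from h import *
from plant import manip
delta((.5004,.0077,.2255),149.25)
t=manip.grab_frame("top");cv2.imwrite("pics/top6.png",t)
s=manip.grab_frame("scene");cv2.imwrite("pics/scene6.png",s)
cv2.imwrite("pics/t6c.png",cv2.resize(t[120:270,250:430],None,fx=4,fy=4,interpolation=cv2.INTER_CUBIC))
E
```

```text
t 14.6667 pos [0.5032 0.0094 0.2279] yaw 149.35 F [ 0.  -1.   0.2] M [ 0.08 -0.14 -0.02] grip 0.0229 q [ 0.53  0.11 -0.68  1.74  0.07  1.32  0.87]
dpos [ 0.0015 -0.0029  0.0024] drot [-0.09  0.03  0.1 ]
```

View pics/t6c.png

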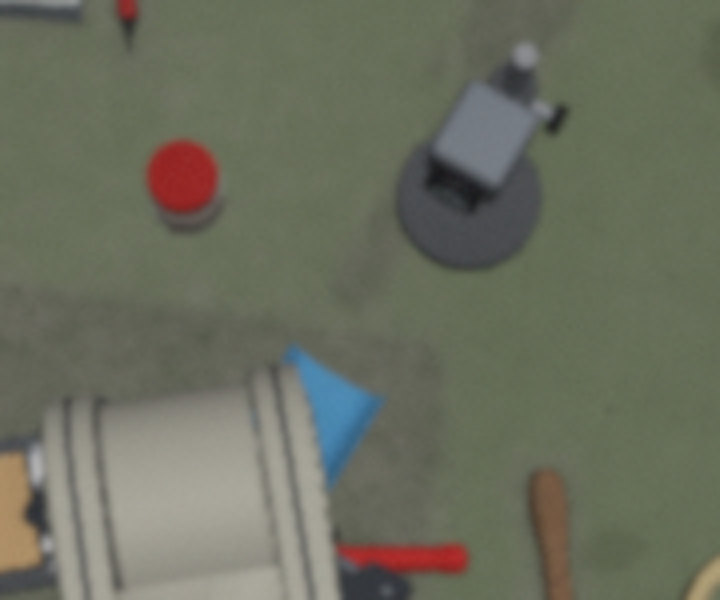

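View pics/scene6.png

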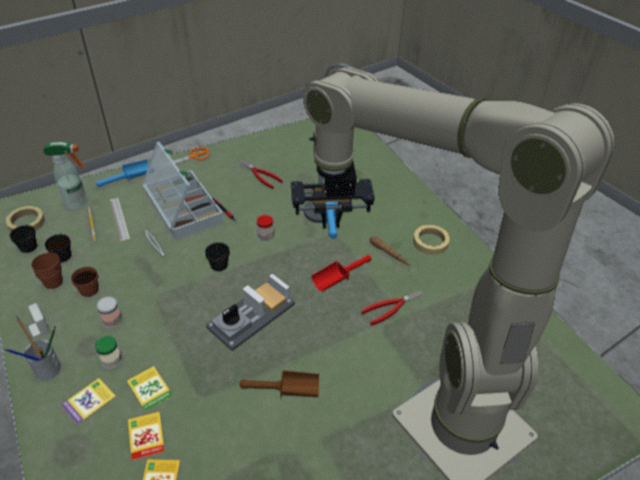

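```bash
python3 - <<'E'
from h import *
z=.267
a=back('top',(250+291/4,120+346/4),z);b=back('top',(250+382/4,120+400/4),z)
m=(a+b)/2;d=b-a;print('mouth dir',np.degrees(np.arctan2(d[0],-d[1])),'w',np.linalg.norm(d))
L=np.array([.7084,-.116]);th=np.radians(-30.75);v=m[:2]-L
print(v@[np.cos(th),np.sin(th)],v@[-np.sin(th),np.cos(th)])
h=np.array([.5032,.0094])-L;print('tcp',h@[np.cos(th),np.sin(th)],h@[-np.sin(th),np.cos(th)])
E
```

```text
mouth dir -30.636646537882047 w 0.05767956183607105
-0.12188569740899774 0.001333678002491422
tcp -0.24046634863416047 0.0028522227392710534
```

The mouth measures 122 mm from the lens and 1 mm off its axis, and the headings agree. I'll settle the arm, then hand in.

Emit:
{"fn": "send_rows", "kwargs": {"delta_rot": [[0, 0, 0], [0, 0, 0], [0, 0, 0], [0, 0, 0], [0, 0, 0], [0, 0, 0]], "delta_pos": [[0, 0, 0.001], [0, 0, 0.001], [0, 0, 0.001], [0, 0, 0.001], [0, 0, 0.001], [0, 0, 0.001]], "gripper": [240, 240, 240, 240, 240, 240]}}

```text
time_s: 15.27
ee_pos: [0.5033, 0.0093, 0.227]
eef_rot: [0.264, 0.964, -0.001, 0.0]
wrist_force: [-0.2, -0.3, -0.2]
grip_width: 0.0237
```

```bash
python3 - <<'E'
from plant import manip
s=manip.get_state();print(s['ee_pos'],s['qvel'].round(4),s['grip_width'],s['wrist_force'])
print(manip.hand_in())
E
```

```text
[0.50328867 0.00933961 0.22699681] [-0.0009  0.0009  0.0012  0.0002 -0.0001 -0.0007  0.0011] 0.02369436981884372 [-0.23835516 -0.31849048 -0.17317379]
the job is handed in; nothing more can be done
None
```

I turned the clamp knob about 91° clockwise, lifted the scoop out by its handle and held it in front of the inspection camera. The job was handed in at about 15.3 s. The hand-in gives no verdict, so this rests on my own checks.

- **Position:** by the top picture, the mouth is about 122 mm from the lens and 1 mm off its axis sideways. Its height is about 0.248 m, worked out from the arm's pose.
- **Lens height:** my estimates ran from 0.247 to 0.251 m, against a stated maximum of 0.25 m. I took about 0.247 m, and the spread is well within the 20 mm allowed.
- **Orientation:** the mouth heading agrees with the lens to within about 1°. From the handle in the scene picture, taken just before the last 14 mm move, the scoop is level to about 0.03 rad.
- **Grip and stillness:** the arm was still and the wrist force near zero. The fingers read 23 to 24 mm on the handle, against the 26 mm given, but the grip held throughout.
- **Bench:** the last scene picture shows the knob still turned and the clamp empty. No bystander looked moved, and no force reading suggested the camera was touched.

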